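# Check the dowels of a split mould and close it

## Task

Take the red handle of the slide table and bring the brass dowel of the lower mould half under the tip of the fixed pointer, pause there a moment, then do the same with the black dowel. Draw the carrier back to its front stop (towards the robot), then set the blue upper half, black rib upwards, over both dowels and press it down against the sprung ejector pad until the two halves meet flush. Finish while still holding the mould pressed shut with the gripper, and leave the seed tin, the seedling and the red marker alone.

Things in the scene. Friction and masses are not known exactly. Their poses are not given: they have to be found in the camera images.
- pointer_tip (a point): Tip of the fixed red pointer, 92 mm above the desk. It hangs from a yellow arm (125 to 143 mm above the desk) that runs 80 mm towards the table's +x to a 16 mm steel column (145 mm high). The table is bolted to the desk; this point's axes are the table's: x is the direction of the lower slide (away from the robot), y that of the upper slide, z up.
- saddle (a joint): Lower slide of the table, m, along the table's x: 0 is the front stop nearest the robot, 0.115 the far end. Moves against about 2 N of friction and stays where it is left; it carries the upper slide. The front stop is the place for closing the mould, clear of the pointer.
- carrier (a joint): Upper slide, m, along the table's y: from -0.055 to 0.055, 0 in the middle, about 2 N of friction; it carries the grey carrier plate (top 45 mm above the desk) with handle and lower mould half. Carrier and mould keep the table's yaw.
- handle (a point): Centre of the top of the red upright handle, a post 20 mm thick that rises from 53 to 98 mm above the desk (30 mm flange, 45 to 53 mm, at its foot), on the robot's side of the mould, 105 mm from the mould's centre. Gripped from above, it moves the carrier in x and y at once. Axes as the table's.
- brass_dowel (a point): Centre of the tip of the brass dowel, 83 mm above the desk (9 mm below the pointer tip): 8 mm thick for 7 mm, then tapering over 6 mm to a 4 mm tip. It stands 18 mm to +x and 38 mm to +y of the mould's centre.
- black_dowel (a point): Centre of the tip of the black dowel, the same shape and height, 18 mm to -x and 38 mm to -y of the mould's centre.
- lower_face (a point): Centre of the top face (parting face) of the pale aluminium lower half, 70 (x) x 104 (y) mm, face 70 mm above the desk. Axes as the table's. It is fixed to the carrier.
- ejector (a joint): Orange sprung pad (38 x 52 mm) in the middle of the lower half, m: 0 is up, standing 4 mm above the parting face; 0.004 is flush (mould shut). It needs 3.6 N to start and about 8.4 N to be flush, more than the weight of the upper half.
- upper_half: Loose blue upper half, about 160 g, plate 70 (x) x 104 (y) x 14 mm lying on the desk. Origin: centre of its underside, z up. Black grip rib in the middle of its top, 50 mm along x, 16 mm in y, 14 to 44 mm above the underside: grasp across y. Two 10.5 mm through holes at (18, 38) and (-18, -38) mm fit the dowels when its axes lie along the lower half's (or a half turn off).
- seed_tin: Round tin with a green lid, 59 mm across, 34 mm high, loose; origin at the centre of its underside. Leave alone.
- seedling: Seedling with a root plug, about 28 x 24 x 92 mm, loose, standing; origin under its middle. Leave alone.
- red_marker: Red felt marker lying on the desk, 134 mm long, 15 mm thick, loose. Leave alone.
Not all that is in view belongs to the job. Of the things that look like the upper_half, take the one that is farthest to the robot's right at the start.

How it is judged:
On the way, in this order (a step that is already met when the one before it is completed fails the run):
1. the brass dowel stands under the pointer tip (within 5 mm) (horizontal distance between brass_dowel and pointer_tip below 0.005 m), for 0.3 s.
2. then the black dowel stands under the pointer tip (within 5 mm) (horizontal distance between black_dowel and pointer_tip below 0.005 m), for 0.3 s.
3. then the carrier is drawn back to the front stop (within 8 mm) (value of joint saddle below 0.008 m), for 0.2 s.
At the end, for the whole second after the job is handed in: Carrier within 12 mm of its front stop; upper half on both dowels, rib up, within 3 mm of centre, 0.06 rad in yaw, 0.025 rad in tilt, gap under 1.2 mm, ejector down 3 mm or more; gripper still pressing it, over 6 N between the halves, at rest; bystanders within 30 mm (horizontal distance between upper_half and lower_face below 0.003 m and z of upper_half in the frame of lower_face between -0.003 and 0.0012 m and angle between the z axis of upper_half and the z axis of lower_face, either way round below 0.025 rad and angle between the x axis of upper_half and the x axis of lower_face, either way round below 0.06 rad and angle between upper_half's own z axis and vertical below 0.1 rad and value of joint saddle below 0.012 m and value of joint ejector above 0.003 m and contact force between the fingers and upper_half above 2 N and contact force between upper_half and carrier above 6 N and linear speed of upper_half below 0.01 m/s and not (distance of seed_tin from where it was at the start of the episode above 0.03 m) and not (distance of seedling from where it was at the start of the episode above 0.03 m) and not (distance of red_marker from where it was at the start of the episode above 0.03 m)); the arm keeps its last pose, push and grip.
It fails at once if the seed tin, the seedling or the marker is pushed more than 30 mm (distance of any of seed_tin, seedling, red_marker from where it was at the start of the episode above 0.03 m).
It also fails if it takes over 58 s, if anything falls off the work surface, if the arm or the gripper's body presses on something with over 40 N, if the wrist force passes 120 N, or if a joint passes its speed limit or range.

## Robot

A 7-joint arm with a two-finger parallel gripper is mounted at the origin on the work surface; the furniture and walls round the work are solid. World frame = base frame: x ahead of the robot, y to its left, z up, the work surface at z = 0. Lengths are in m, angles in rad, forces in N, time in s.
With the tool pointing down it reaches from about 0.425 to 0.825 m from the base axis. Payload 3.6 kg.
Tool frame: the origin (TCP) lies where the fingers leave the gripper's body, on its centre line; the fingertips stand 73 mm ahead of it and the grasp point (between the pads) lies 54 mm ahead of it; z points along the fingers, y is the line along which they close (so a half turn about z gives the same grasp; the last joint's range is limited). The gripper opens to 85 mm and grips with 20 to 120 N. Pads are 22 mm wide; open, the fingers measure 114 mm over their backs; the gripper's body (76 mm by 85 mm) begins 54 mm behind the grasp point. The pads swing forward as they close: fully open they stand 13 mm farther back than shut.
Start: joints at [-1.216, 0.615, -0.013, 1.423, 0.008, 1.103, -0.04], TCP at [0.242, 0.603, 0.304] pointing down, gripper open.
Joint ranges: [-3.12, 3.12], [-0.3, 2.06], [-1.34, 1.32], [0.26, 2.42], [-1.36, 4.5], [0.01, 1.98], [-2.84, 2.84]. Speed limits (rad/s): [2.79, 2.79, 3.14, 3.14, 3.14, 3.14, 3.14].

## Interface

Orientations are given as a unit quaternion [x, y, z, w].
In Python, from station import arm, snapshot, camera_info, ticket gives the robot as it stands. Calls block until the motion is done:
- arm.movep(position, orientation): joint-space move of the TCP to a pose.
- arm.line_to(position, velocity=0.15, ori=None): straight line of the TCP; ori=None keeps the orientation; velocity is the mean speed in m/s.
- arm.move_j(angles): joint-space move.
- arm.move_gripper(opening, effort=None): opening from 0.0 (shut) to 1.0 (fully open); effort is the grip in N (None keeps the last); returns when the fingers have stopped.
- arm.pause(seconds).
- arm.ik(position, orientation): joint angles nearest the present ones, or None.
- snapshot(name): name is "scene" or "top"; returns the picture (480x640x3 uint8, blue, green, red); there is no depth.
- camera_info(name): a dict with "fx", "fy", "cx", "cy" (pixels), "R" (3x3) and "t" (3): a world point X has camera coordinates R X + t. Camera axes: x right, y down, z forward; pixel columns grow to the right and rows downward; lengths in m; the calibration is good to about 2 mm. A picture is of the moment at which its call begins. camera_info takes no time and is no camera call.
A pose or a line that the arm cannot do raises arm.MotionError and nothing moves.
- ticket.finish_job(): hands the job in; it is judged then, once.
Readings, each from a call of its own:
- arm.read_time(): time.
- arm.read_joint_positions(): joint angles.
- arm.read_dq(): joint speeds.
- arm.read_effort(): joint torques, N m.
- arm.read_tool_pos(): TCP position.
- arm.read_eef_rot(): TCP orientation.
- arm.read_ft_force(): force on the tool from outside, world axes, zero at the start.
- arm.read_wrist_torque(): the same for the moment, N m.
- arm.read_opening(): opening from 0.0 (shut) to 1.0 (fully open).
- arm.read_finger_force(): force on a finger pad.
Only numpy, scipy, OpenCV 4.12 (cv2) and the standard library are available. Lean on these libraries where they do the work, as an engineer would, in place of code of your own. Each camera call takes 0.05 s, during which the arm holds its last target. There are 200 camera calls.

## Working session

There is one attempt and no reset: what is moved stays moved. The work goes in short steps, each a Python script; the robot and the scene stay as the last script left them, time stands still between calls to the robot, and variables do not carry over. Pictures are saved under pics/ and viewed, at most 10 in all, crops included, and the job is handed in when it is done.

```bash
mkdir -p pics; ls; python3 - <<'E'
from station import *
import cv2
for n in("scene","top"):
    cv2.imwrite(f"pics/{n}0.png",snapshot(n)); c=camera_info(n); print(n,c)
print(arm.read_time(),arm.read_tool_pos(),arm.read_eef_rot(),arm.read_opening())
E
```

```text
pics
scene {'fx': 469.2464552368356, 'fy': 469.2464552368356, 'cx': 316.4342189439769, 'cy': 237.05485162989356, 'R': array([[ 0.89911962, -0.43768706, -0.00373537],
       [-0.28450876, -0.57792492, -0.76489055],
       [ 0.33262393,  0.68879084, -0.64414944]]), 't': array([-0.43124494,  0.21835015,  0.83740396])}
top {'fx': 578.1679573497765, 'fy': 578.1679573497765, 'cx': 319.11229425778464, 'cy': 237.728402094925, 'R': array([[ 0.02874454, -0.99957762,  0.00428175],
       [-0.98128563, -0.02903393, -0.19035638],
       [ 0.19040029,  0.00127009, -0.98170572]]), 't': array([0.02073535, 0.53450892, 1.15324018])}
0.1 [0.24194758 0.60271475 0.3028363 ] [ 1.89715208e-01  9.81838436e-01 -1.17122796e-03 -2.31680763e-04] 0.9982717911075079
```

View pics/scene0.png

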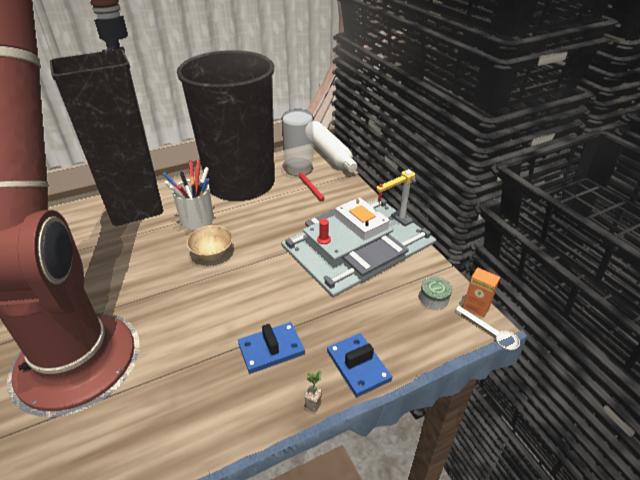

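View pics/top0.png

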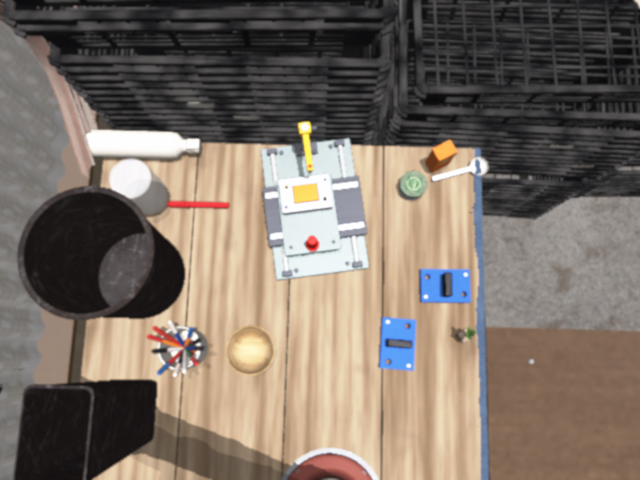

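The candidates for upper_half are blue plate A, at top (398,343) / scene (270,345), and blue plate B, at top (445,286) / scene (359,363). Image columns in the top view grow towards -y, so B is farthest to the robot's right. I'll check it, and the table, in a close crop.

```bash
cat > h.py <<'E'
import numpy as np, cv2
from station import *
def px2w(name,u,v,z):
    c=camera_info(name);R=np.array(c["R"]);t=np.array(c["t"])
    o=-R.T@t; d=R.T@np.array([(u-c["cx"])/c["fx"],(v-c["cy"])/c["fy"],1])
    return o+d*(z-o[2])/d[2]
def w2px(name,X):
    c=camera_info(name);p=np.array(c["R"])@X+c["t"]
    return np.array([c["fx"]*p[0]/p[2]+c["cx"],c["fy"]*p[1]/p[2]+c["cy"]])
def tri(a,b):
    A=[];B=[]
    for n,(u,v) in(("scene",a),("top",b)):
        c=camera_info(n);R=np.array(c["R"]);t=np.array(c["t"])
        for k,s in((0,(u-c["cx"])/c["fx"]),(1,(v-c["cy"])/c["fy"])):
            A.append(R[k]-s*R[2]);B.append(s*t[2]-t[k])
    return np.linalg.lstsq(np.array(A),np.array(B),rcond=None)[0]
E
python3 - <<'E'
from h import *
t=cv2.imread("pics/top0.png");s=cv2.imread("pics/scene0.png")
f=lambda im,x,y,w,h,k:cv2.resize(im[y:y+h,x:x+w],None,fx=k,fy=k,interpolation=cv2.INTER_CUBIC)
# table top view 265..375 x 115..285 ; B top
o=np.zeros((600,800,3),np.uint8)
o[:600,:400]=f(t,265,120,100,150,4)
o[:300,400:]=f(t,410,255,80,60,5)
o[300:,400:]=f(s,300,165,160,120,2.5)
cv2.imwrite("pics/crop1.png",o)
for im,n in((t,"top"),(s,"scene")):
    hsv=cv2.cvtColor(im,cv2.COLOR_BGR2HSV)
    for nm,lo,hi in(("blue",(105,150,60),(125,255,255)),("red",(0,180,90),(5,255,255)),("orange",(10,180,150),(25,255,255))):
        m=cv2.inRange(hsv,lo,hi)
        for c in cv2.findContours(m,0,2)[0]:
            if cv2.contourArea(c)>25: print(n,nm,cv2.contourArea(c),[tuple(round(x,1) for x in q) if hasattr(q,'__len__') else round(q,1) for q in cv2.minAreaRect(c)])
E
```

```text
top blue 1390.5 [(396.9, 343.2), (32.2, 49.1), 2.9]
top blue 1376.0 [(445.0, 285.5), (31.0, 48.0), 90.0]
top red 52.5 [(311.7, 245.3), (10.2, 7.7), 7.1]
scene blue 303.0 [(375.8, 370.7), (30.6, 18.1), 53.6]
scene blue 721.0 [(356.3, 361.5), (54.5, 37.0), 58.2]
scene blue 1258.0 [(271.0, 346.2), (34.4, 58.4), 70.3]
scene red 25.5 [(321.3, 231.1), (5.0, 22.0), 6.7]
```

View pics/crop1.png

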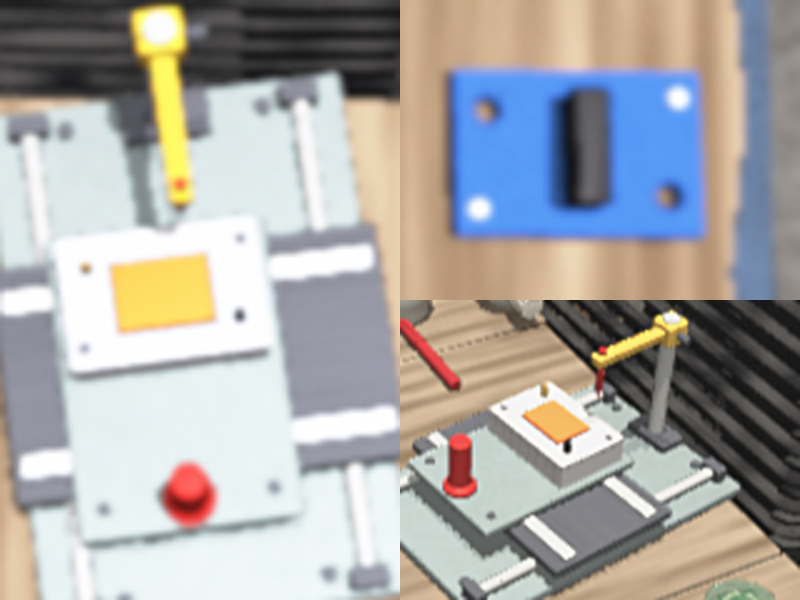

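B has its holes at top (427,277) and (463.6,294.4), rib upwards, and is the right plate. On the table, the brass dowel is at top (286,187), the black one at (325,198.5), and the pointer tip at scene about (380,202). Now the positions.

```bash
cat >> h.py <<'E'
def rect(name,img,lo,hi,z,roi):
    """world min-area rectangle of a colour mask on plane z: centre, yaw of short side, size"""
    x,y,w,h=roi; m=np.zeros(img.shape[:2],np.uint8)
    big=cv2.inRange(cv2.cvtColor(img,cv2.COLOR_BGR2HSV),lo,hi); m[y:y+h,x:x+w]=big[y:y+h,x:x+w]
    c=max(cv2.findContours(m,0,1)[0],key=cv2.contourArea)
    P=np.array([px2w(name,*p[0],z)[:2] for p in cv2.convexHull(c)],np.float32)
    (cx,cy),(a,b),ang=cv2.minAreaRect(P*1000)
    yaw=np.deg2rad(ang) if a<b else np.deg2rad(ang-90)
    return np.array([cx,cy])/1000,(yaw+np.pi/2)%np.pi-np.pi/2,(a,b)
E
python3 - <<'E'
from h import *
t=cv2.imread("pics/top0.png")
print("B",rect("top",t,(105,120,60),(125,255,255),.014,(415,260,60,50)))
print("lower",rect("top",t,(0,0,225),(180,60,255),.070,(272,165,65,55)))
print("eject",rect("top",t,(10,120,150),(30,255,255),.074,(288,178,35,28)))
for n,u,v,z in(("top",427,277,.014),("top",463.6,294.4,.014),("top",286.2,186.75,.083),("top",324.75,198.5,.083),("scene",358,199.4,.083),("scene",366.8,221,.083),("scene",380,202.6,.092),("top",312,241.5,.098),("scene",324,221,.098)):print(n,u,v,px2w(n,u,v,z).round(4))
p=px2w("scene",380,202.6,.092);print("tip in top",w2px("top",p))
print("rims",tri((226,68),(87,245)),tri((91,65),(60,430)),"A",px2w("top",397,343,.014),"tin",px2w("top",413,184,.034),"seedl",px2w("top",463,334,.04))
f=lambda im,x,y,w,h,k:cv2.resize(im[y:y+h,x:x+w],None,fx=k,fy=k,interpolation=cv2.INTER_CUBIC)
s=cv2.imread("pics/scene0.png")
cv2.imwrite("pics/crop2.png",f(s,310,165,110,80,7))
E
```

```text
B (array([ 0.44490448, -0.23230032]), np.float64(0.02933364373981373), (67.91043853759766, 104.81607818603516))
lower (array([0.62657922, 0.07073497]), np.float64(0.030152289055931147), (116.35041809082031, 134.47779846191406))
eject (array([0.62324414, 0.06792956]), np.float64(0.1581506728461355), (34.05625534057617, 48.058326721191406))
top 427 277 [ 0.4628 -0.195   0.014 ]
top 463.6 294.4 [ 0.4281 -0.2721  0.014 ]
top 286.2 186.75 [0.6326 0.1072 0.083 ]
top 324.75 198.5 [0.6099 0.0271 0.083 ]
scene 358 199.4 [0.6353 0.1033 0.083 ]
scene 366.8 221 [0.6126 0.0259 0.083 ]
scene 380 202.6 [0.6663 0.0604 0.092 ]
top 312 241.5 [0.5165 0.0502 0.098 ]
scene 324 221 [0.5217 0.0494 0.098 ]
tip in top [309.37253709 170.39661616]
rims [0.45611725 0.41200661 0.31082199] [0.17846914 0.39887217 0.36655994] A [ 0.32306838 -0.13174483  0.014     ] tin [ 0.66086204 -0.16244355  0.034     ] seedl [ 0.34461423 -0.2627773   0.04      ]
```

View pics/crop2.png

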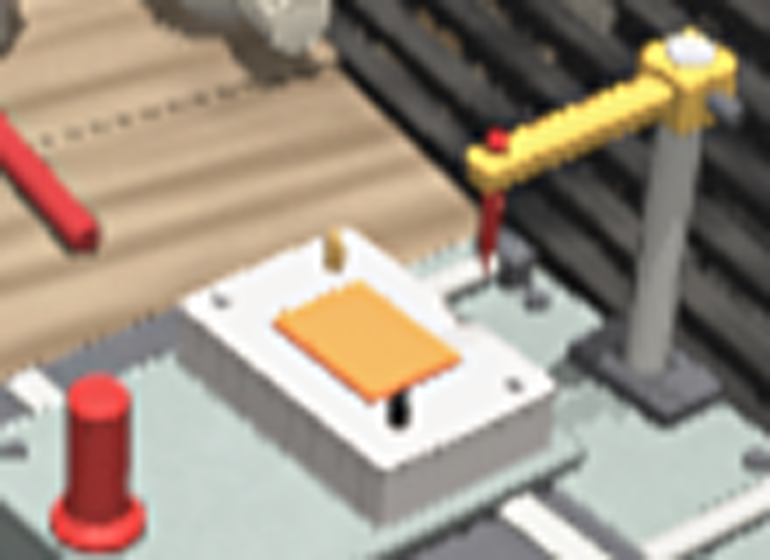

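```bash
cat >> h.py <<'E'
def q(psi): return [float(np.cos(psi/2)),float(np.sin(psi/2)),0.,0.]
def tab(v,yaw): # world -> table axes
    c,s=np.cos(yaw),np.sin(yaw); return np.array([c*v[0]+s*v[1],-s*v[0]+c*v[1]])
E
python3 - <<'E'
from h import *
w=lambda u,v,z:px2w("scene",u,v,z)[:2]
br=w(357.4,197.9,.083);bl=w(366.7,220.3,.083);tip=w(379.1,204,.092);ha=w(323.9,221,.098)
d=br-bl;print(br,bl,tip,ha,"yaw",np.arctan2(d[1],d[0])-np.arctan2(76,36),np.linalg.norm(d))
print("boss top",px2w("top",309.6,165.6,.146))
Y=.16
print("tab moves",tab(tip-br,Y),tab(tip-bl,Y),"handle-center",tab((br+bl)/2-ha,Y))
print("J",arm.read_joint_positions())
for z in(.6,.55,.5,.45):print(z,arm.ik([.242,.603,z],arm.read_eef_rot()))
for psi in(Y,Y+np.pi,Y-np.pi):print(psi,arm.ik([.5185,.05,.25],q(psi)),arm.ik([.445,-.232,.25],q(psi-.13)))
E
```

```text
[0.63700977 0.10898803] [0.61367583 0.0280984 ] [0.6617053  0.05673877] [0.52150966 0.0495041 ] yaw 0.16153204748576955 0.08418791084510407
boss top [0.65898836 0.05900882 0.146     ]
tab moves [ 0.01605584 -0.05551634] [0.05197893 0.02062258] handle-center [0.10554019 0.00225342]
J [-1.21550402  0.6158341  -0.01264931  1.42476845  0.00807417  1.10342682
 -0.04043294]
0.6 [-1.22405065  0.56686057  0.00355362  0.6939477  -0.00209664  1.88317287
 -0.03264064]
0.55 [-1.22241345e+00  5.37757428e-01 -7.57407646e-04  8.84269381e-01
  2.99628454e-04  1.72195205e+00 -3.39677592e-02]
0.5 [-1.2207105   0.52912068 -0.00414099  1.03422512  0.0019957   1.58063655
 -0.03521857]
0.45 [-1.21910304  0.53503183 -0.00694779  1.15847984  0.00347097  1.4504782
 -0.03645298]
0.16 [-0.57570036  0.5570176   0.67099255  1.87763727 -0.44789897  0.86176706
 -1.09034071] [-0.20146355  0.65679086  1.03488326  1.93263127 -0.69447543  0.96193392
 -0.37034537]
3.3015926535897933 [-0.10929531  0.48079108 -0.04205932  1.8635126   0.02716822  0.79783618
  1.56523248] [ 0.21160933  0.47041217  0.32621719  1.92140997 -0.20757197  0.78215608
  2.25359648]
-2.981592653589793 [-0.10929531  0.48079108 -0.04205932  1.8635126   0.02716822  0.79783618
  1.56523248] [ 0.21160933  0.47041217  0.32621719  1.92140997 -0.20757197  0.78215608
  2.25359648]
```

```bash
python3 - <<'E'
from h import *
Y=.16;Q=q(Y+np.pi)
arm.line_to([.242,.603,.5],velocity=.3)
arm.movep([.519,.05,.45],Q)
print(arm.read_time())
arm.line_to([.519,.05,.2],velocity=.3)
arm.line_to([.519,.05,.134],velocity=.1)
arm.move_gripper(0.0,effort=60)
print(arm.read_time(),arm.read_tool_pos(),arm.read_opening(),arm.read_ft_force(),arm.read_finger_force())
c,s=np.cos(Y),np.sin(Y)
d=np.array([.0172,-.0537]);dw=np.array([c*d[0]-s*d[1],s*d[0]+c*d[1],0])
p=arm.read_tool_pos()
arm.line_to(list(p+dw),velocity=.06)
print(arm.read_time(),arm.read_tool_pos(),arm.read_opening(),arm.read_ft_force())
t=snapshot("top");S=snapshot("scene");cv2.imwrite("pics/top1.png",t);cv2.imwrite("pics/scene1.png",S)
f=lambda im,x,y,w,h,k:cv2.resize(im[y:y+h,x:x+w],None,fx=k,fy=k,interpolation=cv2.INTER_CUBIC)
o=np.zeros((600,800,3),np.uint8);o[:,:400]=f(t,270,130,80,120,5);o[:,400:]=f(S,345,160,80,120,5)
cv2.imwrite("pics/crop3.png",o)
E
```

```text
3.1167
5.5333 [0.51904765 0.05010391 0.13434015] 0.21709994672445176 [-0.40475844  0.04367651  3.48918835] 58.443627431988716
6.625 [ 0.54465092 -0.00083728  0.13435516] 0.2159993406925752 [-1.6911791  -1.03493354  3.28875546]
```

View pics/crop3.png

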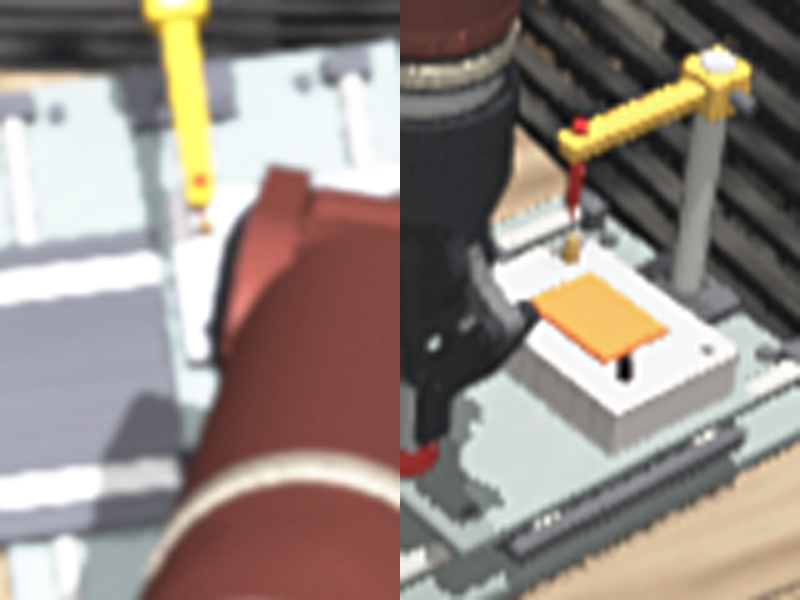

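Brass tip shows at scene (379,206.6) and top (310.8,174), with the pointer tip at scene (379.4,203.2) and its boss at top (309.6,166). It is nearly aligned, so I'll compute the residual.

```bash
python3 - <<'E'
from h import *
b=px2w("scene",379,206.6,.083);t=px2w("scene",379.4,203.2,.092)
b2=px2w("top",310.8,174,.083);t2=px2w("top",309.6,165.8,.146)
print(b,t,tab(t-b,.16),b2,t2,tab(t2-b2,.16))
E
```

```text
[0.66351599 0.05868282 0.083     ] [0.66389001 0.05900927 0.092     ] [0.00042126 0.00026269] [0.66144685 0.05734825 0.083     ] [0.65857858 0.05899575 0.146     ] [-0.00256915  0.00208343]
```

```bash
python3 - <<'E'
from h import *
Y=.1615;c,s=np.cos(Y),np.sin(Y)
def mv(dx,dy,v):
    p=arm.read_tool_pos();arm.line_to(list(p+np.array([c*dx-s*dy,s*dx+c*dy,0])),velocity=v)
mv(-.0008,.0008,.02);arm.pause(.6)
mv(.036,.076,.07);arm.pause(.2)
print(arm.read_time(),arm.read_tool_pos(),arm.read_opening(),arm.read_ft_force())
t=snapshot("top");S=snapshot("scene");cv2.imwrite("pics/top2.png",t);cv2.imwrite("pics/scene2.png",S)
f=lambda im,x,y,w,h,k:cv2.resize(im[y:y+h,x:x+w],None,fx=k,fy=k,interpolation=cv2.INTER_CUBIC)
o=np.zeros((600,800,3),np.uint8);o[:,:400]=f(t,270,130,80,120,5);o[:,400:]=f(S,345,160,80,120,5)
cv2.imwrite("pics/crop4.png",o)
E
```

```text
9.125 [0.56731046 0.08149037 0.13437756] 0.21804565361426506 [0.0187446  2.18697127 3.5139743 ]
```

View pics/crop4.png

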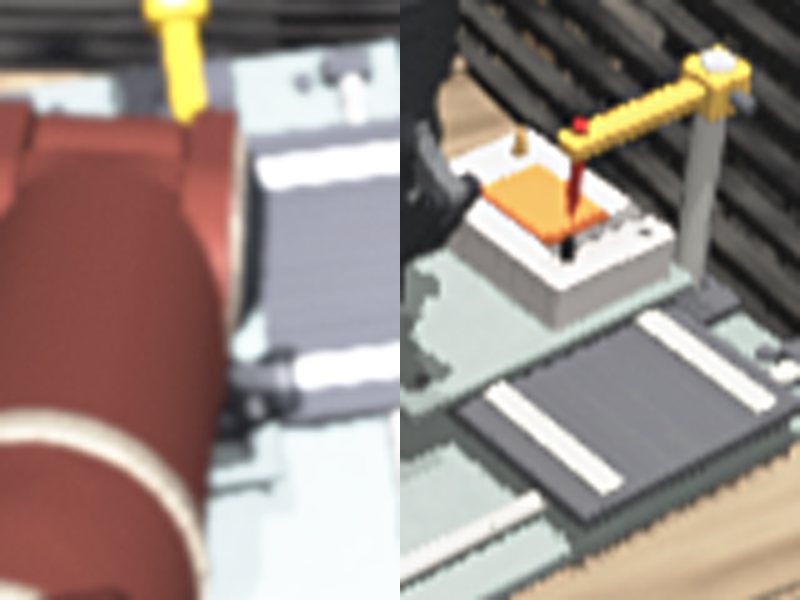

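Black tip is at scene (378.4,206) with the pointer tip at (379.4,203.2), aligned within about 1-2 mm. I'll hold briefly, then draw back to the stop.

```bash
python3 - <<'E'
from h import *
Y=.1615;c,s=np.cos(Y),np.sin(Y)
arm.pause(.4)
p0=arm.read_tool_pos()
def go(d,v):arm.line_to(list(p0-np.array([c*d,s*d,0])),velocity=v)
d=.03;go(d,.1)
while d<.112:
    d+=.005;go(d,.05)
    F=arm.read_ft_force();f=F[0]*c+F[1]*s
    print(round(d,3),round(f,1),end="; ")
    if abs(f)>12:break
print(arm.read_time(),arm.read_tool_pos(),tab(arm.read_tool_pos()-p0,Y),arm.read_ft_force(),arm.read_opening())
E
```

```text
0.035 1.0; 0.04 0.7; 0.045 -0.3; 0.05 -0.7; 0.055 -0.8; 0.06 -1.0; 0.065 -0.4; 0.07 -0.4; 0.075 -0.2; 0.08 -1.2; 0.085 -0.7; 0.09 -0.1; 0.095 -0.9; 0.1 0.4; 0.105 0.5; 0.11 5.4; 0.115 12.9; 14.325 [0.46038704 0.06334171 0.13445799] [-1.08459295e-01  1.39448396e-05] [ 12.91009669   1.1049998  -14.91589253] 0.21670223039149422
```

```bash
python3 - <<'E'
from h import *
print(arm.read_tool_pos())
p=arm.read_tool_pos()
arm.move_gripper(1.0)
print(arm.read_ft_force(),arm.read_tool_pos())
arm.line_to([p[0],p[1],.26],velocity=.25)
arm.movep([.445,-.2325,.26],q(.027+np.pi))
print(arm.read_time(),arm.read_joint_positions())
t=snapshot("top");S=snapshot("scene");cv2.imwrite("pics/top3.png",t);cv2.imwrite("pics/scene3.png",S)
f=lambda im,x,y,w,h,k:cv2.resize(im[y:y+h,x:x+w],None,fx=k,fy=k,interpolation=cv2.INTER_CUBIC)
o=np.zeros((600,800,3),np.uint8);o[:300]=f(t,260,190,100,60,8)[:300,:800];o[300:]=0
c=w2px("top",[.565,.08,.075]).astype(int);e=w2px("scene",[.565,.08,.075]).astype(int)
print(c,e)
o[:,:400]=f(t,c[0]-33,c[1]-50,67,100,6)[:600,:400];o[:,400:]=f(S,e[0]-33,e[1]-50,67,100,6)[:600,:400]
cv2.imwrite("pics/crop5.png",o)
print(rect("top",t,(10,120,150),(30,255,255),.074,(c[0]-30,c[1]-35,70,60)))
E
```

```text
[0.46038704 0.06334171 0.13445799]
[-0.17313295  0.47681161  0.40640243] [0.45378017 0.06229193 0.13445303]
16.7667 [ 0.21759139  0.45633144  0.31278623  1.90940293 -0.19086001  0.8063475
  2.23390406]
[298 219] [335 216]
(array([0.56550659, 0.08099321]), np.float64(0.1652227636998682), (33.404327392578125, 46.87800598144531))
```

View pics/crop5.png

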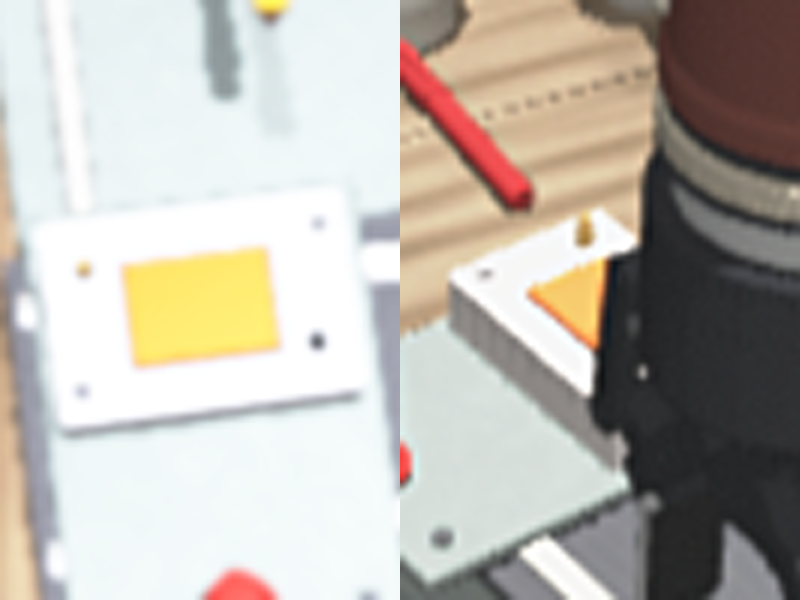

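The top view shows the brass dowel at (278.6,213.3), the black dowel at (317.6,225.4) and the orange pad clear. It agrees with the handle-based mould centre within about 1.5 mm. Next I'll grasp B.

```bash
python3 - <<'E'
from h import *
a=px2w("top",278.6,213.25,.080)[:2];b=px2w("top",317.6,225.4,.080)[:2];d=a-b
print("dowels",a,b,(a+b)/2,np.linalg.norm(d),np.arctan2(d[1],d[0])-np.arctan2(76,36))
x,y,Q=.4453,-.2333,q(.022+np.pi)
arm.line_to([x,y,.14],velocity=.25,ori=Q);arm.line_to([x,y,.092],velocity=.08)
arm.move_gripper(0.0,effort=100)
print(arm.read_opening(),arm.read_finger_force(),arm.read_tool_pos(),arm.read_ft_force())
arm.line_to([x,y,.26],velocity=.2)
print(arm.read_time(),arm.read_opening(),arm.read_ft_force())
p=np.array([.5645,.0805]);Q=q(.1615+np.pi)
arm.movep([p[0]-.0,p[1],.25],Q)
arm.line_to([p[0],p[1],.185],velocity=.15)   # underside ~ .093
print(arm.read_time(),arm.read_tool_pos(),arm.read_ft_force())
t=snapshot("top");S=snapshot("scene");cv2.imwrite("pics/top4.png",t);cv2.imwrite("pics/scene4.png",S)
f=lambda im,x,y,w,h,k:cv2.resize(im[y:y+h,x:x+w],None,fx=k,fy=k,interpolation=cv2.INTER_CUBIC)
o=np.zeros((600,800,3),np.uint8);o[:,:400]=f(t,265,169,67,100,6)[:600,:400];o[:,400:]=f(S,302,156,67,100,6)[:600,:400]
cv2.imwrite("pics/crop6.png",o)
E
```

```text
dowels [0.57672481 0.12071623] [0.55364232 0.04009595] [0.56518357 0.08040609] 0.08385958514733796 0.16352279704731276
0.16632740245812833 98.22793006896973 [ 0.44534741 -0.23335356  0.09244764] [-0.91284697  0.29595383  5.18289154]
19.8917 0.16069308371374497 [ 0.19574107  0.26986467 -0.57756979]
21.7417 [0.5650805  0.07940286 0.18556052] [-0.21482037  0.4490791  -0.51041777]
```

View pics/crop6.png

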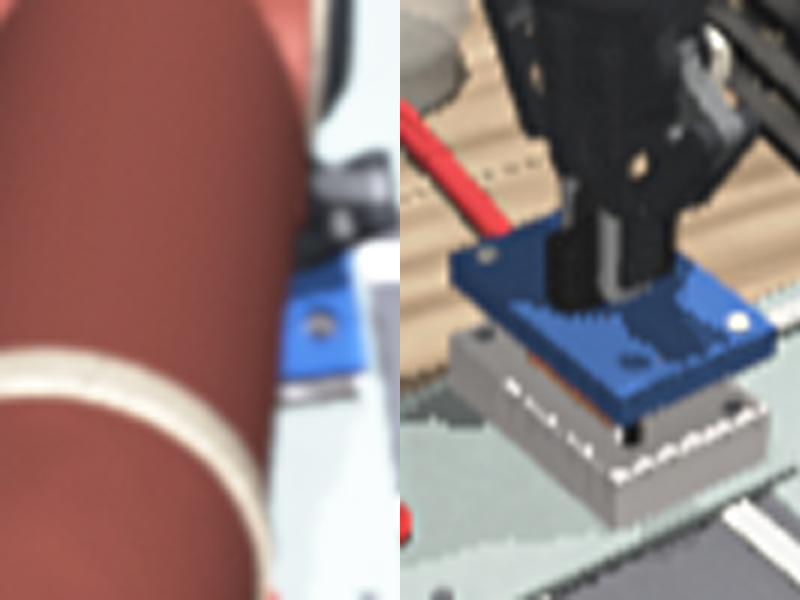

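```bash
python3 - <<'E'
from h import *
print(arm.read_tool_pos())
for z in(.100,.107):print(px2w("top",317.6,222.75,z))
# scene: black hole (634,362), right corners: near-bottom blue corner
u=302+(634.5-400)/6-.5;v=156+362.5/6-.5;print(u,v,px2w("scene",u,v,.107))
u=302+(630.5-400)/6-.5;v=156+424/6-.5;print("blacktip",u,v,px2w("scene",u,v,.081))
E
```

```text
[0.56549346 0.0800067  0.18636271]
[0.55476027 0.04016295 0.1       ]
[0.55321415 0.04012972 0.107     ]
340.5833333333333 215.91666666666666 [0.55528318 0.0392431  0.107     ]
blacktip 339.9166666666667 226.16666666666669 [0.55384316 0.03793173 0.081     ]
```

```bash
python3 - <<'E'
from h import *
x,y=.5645,.0805
for z in(.178,.176,.174,.172,.170,.168,.1665,.165):
    arm.line_to([x,y,z],velocity=.03);arm.pause(.1)
    F=arm.read_ft_force();print(z,arm.read_tool_pos().round(4),np.round(F,1),np.round(arm.read_wrist_torque(),2))
    if F[2]>12 or np.hypot(F[0],F[1])>10:break
print(arm.read_time())
E
```

```text
0.178 [0.5646 0.0805 0.178 ] [-0.5  0.  -1. ] [-0.01  0.02 -0.01]
0.176 [0.5645 0.0805 0.176 ] [ 0.2  0.4 -1.5] [-0.04 -0.03 -0.03]
0.174 [0.5645 0.0805 0.174 ] [-0.3  0.3 -0.4] [ 0.01 -0.06 -0.03]
0.172 [0.5645 0.0805 0.172 ] [ 0.   1.1 -0.9] [-0.02  0.04  0.02]
0.17 [0.5645 0.0805 0.1699] [-1.   0.7 -2.5] [-0.03 -0.02 -0.03]
0.168 [0.5645 0.0805 0.168 ] [-0.1 -0.  -1.2] [ 0.01 -0.01  0.03]
0.1665 [0.5645 0.0805 0.1665] [-0.1 -0.4 -0.6] [-0.02 -0.03 -0.02]
0.165 [0.5645 0.0805 0.1653] [-2.2 -0.5  3.2] [0.03 0.28 0.02]
24.775
```

The plate slid onto both dowels with almost no side force. Now I'll press it shut.

```bash
python3 - <<'E'
from h import *
x,y=.5645,.0805
z=.165
while z>.150:
    z-=.001
    arm.line_to([x,y,z],velocity=.02);arm.pause(.15)
    F=arm.read_ft_force();print(round(z,4),arm.read_tool_pos().round(4),np.round(F,1),np.round(arm.read_wrist_torque(),2))
    if F[2]>26 or np.hypot(F[0],F[1])>15:break
print(arm.read_time(),arm.read_opening())
t=snapshot("top");S=snapshot("scene");cv2.imwrite("pics/top5.png",t);cv2.imwrite("pics/scene5.png",S)
f=lambda im,x,y,w,h,k:cv2.resize(im[y:y+h,x:x+w],None,fx=k,fy=k,interpolation=cv2.INTER_CUBIC)
cv2.imwrite("pics/crop7.png",f(S,300,156,100,100,6))
E
```

```text
0.164 [0.5645 0.0805 0.1641] [-2.1  0.3  4.2] [-0.06  0.34  0.03]
0.163 [0.5646 0.0805 0.1632] [-1.8  0.3  5.6] [-0.06  0.37  0.03]
0.162 [0.5648 0.0805 0.1624] [-1.2  0.1  6.5] [-0.04  0.45 -0.02]
0.161 [0.5657 0.0807 0.1624] [-1.3 -0.3 10.2] [0.09 0.47 0.01]
0.16 [0.5664 0.0808 0.1624] [-1.2  0.4 14.6] [-0.03  0.55  0.01]
0.159 [0.5672 0.0809 0.1623] [-1.1  0.7 18.5] [ 0.    0.72 -0.07]
0.158 [0.5679 0.081  0.1623] [-2.3  1.  22.8] [ 0.04  0.79 -0.01]
0.157 [0.5687 0.0811 0.1623] [-1.4  1.4 26.7] [-0.01  0.92 -0.  ]
27.975 0.1659782288431213
```

View pics/crop7.png

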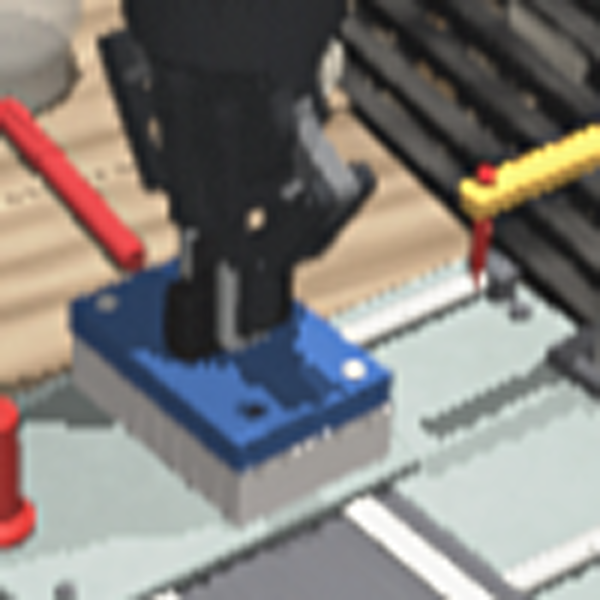

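```bash
python3 - <<'E'
from h import *
from scipy.spatial.transform import Rotation as R
def st(m):
    z=R.from_quat(arm.read_eef_rot()).as_matrix()[:,2];print(m,arm.read_tool_pos().round(4),"toolz",z.round(4),np.round(arm.read_ft_force(),1),np.round(arm.read_wrist_torque(),2))
st("now")
Y=.1615
for d in(.002,.004,.006):
    arm.line_to([.5645-d*np.cos(Y),.0805-d*np.sin(Y),.157],velocity=.02);arm.pause(.2);st(d)
    if arm.read_tool_pos()[0]<.565:break
print(arm.read_time())
E
```

```text
now [0.5687 0.0811 0.1623] toolz [ 0.0119  0.0026 -0.9999] [-1.2  1.  24.9] [ 0.04  0.89 -0.  ]
0.002 [0.5678 0.081  0.1624] toolz [ 0.0148  0.0029 -0.9999] [ 0.3  0.5 24.9] [ 0.12  0.49 -0.01]
0.004 [0.5662 0.0808 0.1624] toolz [ 0.0157  0.0029 -0.9999] [ 1.6  1.8 24.1] [0.14 0.31 0.05]
0.006 [0.5642 0.0805 0.1624] toolz [ 0.0158  0.0029 -0.9999] [ 1.3  1.4 25.1] [ 0.13  0.28 -0.04]
29.425
```

```bash
python3 - <<'E'
from h import *
arm.pause(.3);print(arm.read_ft_force(),arm.read_finger_force());print(ticket.finish_job())
E
```

```text
[ 0.51716959  1.52973112 24.36409432] 101.14408850669861
the job is handed in; nothing more can be done
None
```

The job is handed in at about 30 s of the 58 s allowed, with no verdict returned: both dowels were brought under the pointer, the carrier was drawn back to its front stop, and the gripper is holding the mould shut with about 24 N.

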